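# Raise the drying-rack post, fit its arm and lay the batten on

## Robot

A 6-joint arm with a two-finger parallel gripper is mounted at the origin on the work surface. World frame = base frame: x ahead of the robot, y to its left, z up, the work surface at z = 0. Lengths are in mm, angles in degrees, forces in N, time in s.
With the tool pointing down it reaches from about 325 to 925 mm from the base axis. Payload 3.1 kg.
Tool frame: the origin (TCP) lies at the very end of the fingers, on their centre line; the grasp point (between the pads) lies grasp_offset behind it (grasp_offset is the distance from the TCP to the grasp point, in mm); z points along the fingers, x is the direction in which the jaws open and shut, and the axes are right-handed (so a half turn about z gives the same grasp; the last joint's range is limited). The gripper opens to 85 mm and grips with 20 to 120 N. Pads are 22 mm wide; open, the fingers measure 114 mm over their backs; the gripper's body (76 mm by 85 mm) begins 54 mm behind the grasp point. The pads swing forward as they close: fully open they stand 13 mm farther back than shut.
Start: joints at [62.556, 12.427, 92.441, -0, 75.132, -6.429], TCP at [224.126, 583.444, 231.3] pointing down, gripper open.
Joint ranges: [-157.48, 157.48], [-44.54, 120.13], [17.64, 146.25], [-64.5, 244.5], [7.68, 150.69], [-147.95, 147.95]. Speed limits (degrees/s): [159.86, 159.86, 180, 180, 180, 180].

## Interface

Orientations are given as [roll, pitch, yaw] about the fixed x, y, z axes, in that order (R = Rz(yaw) Ry(pitch) Rx(roll)).
In Python, from station import * gives the robot as it stands. Calls block until the motion is done:
- goto(position, orientation): joint-space move of the TCP to a pose.
- move_l(position, attitude=None, speed=150): straight line of the TCP; attitude=None keeps the orientation; speed is the mean speed in mm/s.
- move_j(angles): joint-space move.
- grip(opening, squeeze=None): finger opening in mm; squeeze is the grip in N (None keeps the last); returns when the fingers have stopped.
- wait(seconds).
- solve_ik(position, orientation): joint angles nearest the present ones, or None.
- get_obs(): the state.
- get_image(name): name is "scene" or "top" or "wrist"; returns the picture (480x640x3 uint8, red, green, blue); there is no depth.
- get_calibration(name): a dict with "fx", "fy", "cx", "cy" (pixels), "R" (3x3) and "t" (3): a world point X has camera coordinates R X + t; the wrist camera has in their place "mount" (4x4, takes a point from camera to tool coordinates, whose origin is the TCP and whose axes are the tool frame's). Camera axes: x right, y down, z forward; pixel columns grow to the right and rows downward; lengths in mm; the calibration is good to about 2 mm. A picture is of the moment at which its call begins: read the wrist's pose just before it. get_calibration takes no time and is no camera call.
A pose or a line that the arm cannot do raises Unreachable and nothing moves.
- sign_off(): hands the job in, once; it reports no verdict.
Trained networks look in the newest picture that a camera, given by its name, has taken for a name from the list of things; names that differ only in an ending like _2 or _b are one class to them, and where a whole thing is asked for, a point or a joint stands for the part that bears it (a point fixed in the world has none). Each returns a list of dicts, best first, with "score" (0 to 1); they miss things now and then, are a little off and sometimes report something else, mostly with a low value. They report only what shows in the picture. A call takes as long as a camera call. They do not tell look-alikes from the thing itself.
- spot_in(name, camera): "extent" ([centre column, centre row, width, height] in pixels, round what is visible of it).
- regions_of(name, camera): "region" (480x640 bool, what is visible of it) and "extent" ([centre column, centre row, width, height] in pixels, round what is visible of it).
The state is a dict: "t": time; "joint_pos": joint angles; "qvel": joint speeds; "effort": joint torques, N m; "tcp_pos": TCP position; "ee_rot": TCP orientation; "wrist_force": force on the tool from outside, world axes, zero at the start; "moment": the same for the moment, N m; "grip_width": finger opening in mm.
Only numpy, scipy, OpenCV 4.12 (cv2) and the standard library are available. Lean on these libraries where they do the work, as an engineer would, in place of code of your own. Each camera call takes 0.05 s, during which the arm holds its last target.

## Task

Get the bench drying rack ready and load it: pull the lowered post straight up until its lock button clicks out, then hook the loose support arm into the two slots of that post, pointing the same way as its neighbour, and press it down until it locks home. Then lay the long batten flat across both arms, square to them and about centred, and let go. Leave everything else on the bench where it is.

Things in the scene. Friction and masses are not known exactly. Their poses are not given: they have to be found in the camera images.
- rack: Grey steel drying rack, bolted down. Origin: on the bench, mid-way between its two posts; x away from the robot's side (arms point along -x), y along the row of posts, z up. Posts at y +120 and -120 mm: a 46 mm square outer tube with a black collar (54 mm square, top 170 mm up) and a slotted 36 mm square inner post in it. The +y post is raised and carries an arm; the -y post is lowered.
- post (a joint): How far the -y inner post is drawn up out of its tube, m: 0 fully down, starts at 0 to 0.035, locks at 0.085, end stop at 0.0885. It slides stiffly (6 N friction, 3.5 N weight: pull with about 12 N) and stays where it is left, but sinks under load until it is locked.
- lock_button (a joint): Spring lock button of that post, m: 0 while the tube wall holds it in; about 0.008 when it has clicked out. It is dark steel, 10 mm across, and comes out 5 mm proud of the tube's rear (rack +x) face, 127 mm above the bench, by itself, with the post anywhere from 0.085 to the end stop; it then carries the post.
- post_top (a point): Centre of the top of the lowered inner post (36 mm square, sides along the rack's x and y; 45 to 80 mm of it is free above the collar at the start). It rises with the post and is 300 mm above the bench when locked. Axes as the rack.
- post_seat (a point): Point on the inner post's front (-x) face, middle line, 102 mm below its top, moving with it: bracket_root comes here. Two upright slots in the face, each 12 mm wide: the lower 16 to 44 mm, the upper 62 to 90 mm above this point; wall 3 mm, post hollow. The lower slot is inside the tube until the post is raised. Axes as the rack.
- bracket_mid (a point): Middle of the loose steel arm (0.32 kg), half-way up its box section (20 mm wide in y, 26 high); grip it here. It stands on its flat underside, 13 mm below. Along its x: end piece at -76 to -70 mm, 38 mm high; at the +x end the heel, an upright plate 6 mm thick, 30 wide and 82 high, back face at x = +70 mm, with two hooks on the back.
- bracket_root (a point): Point of the loose arm at its heel's back face, middle line, underside (70 mm along its +x from bracket_mid, 13 mm lower). Locked home it lies at post_seat, within about 3 mm, the arm's x along the rack's x. Axes as the arm.
- bracket_hook (a point): Middle of the arm's lower hook, 7 mm wide, standing 12 mm out of the heel's back: shank 16 to 24 mm above the underside, tongue hanging 12 mm below it; the upper hook is 46 mm higher. They enter the slots with the arm about 16 mm above home and level; lowered, from about 10 mm above home a spring catch in the post carries the arm; a push of about 10 N (nearer the heel is easier) makes it snap home. Axes as the arm.
- fixed_arm (a point): Middle of the upper face of the arm already on the other (+y) post, 224 mm above the bench, 70 mm before that post's front face. Same shape as the loose arm. Axes as the rack.
- batten_mid (a point): Centre of the long wooden batten, 320 mm along its x, 40 wide (y), 20 thick, 0.16 kg, lying flat on the bench. Laid across both arms its centre is 234 mm above the bench, half-way between the posts and about 88 mm to the rack's -x of their line.
- offcut: Bystander: a short offcut, 150 x 40 x 20 mm, of the same wood and section as the batten. Origin at the centre of its underside. It lies along its x.
- sanding_block: Bystander: a cork sanding block, 110 x 60 x 34 mm. Origin at the centre of its underside.
- screw_jar: Bystander: a clear jar with a white lid, 72 mm across and 85 mm high. Origin at the centre of its underside.
- glue: Bystander: a white glue bottle with a nozzle, 60 mm across and 178 mm high. Origin at the centre of its underside.
- screwdriver: Bystander: a screwdriver 210 mm long, lying flat. Origin at the centre of its underside. It lies along its x.
- pencil: Bystander: a flat carpenter's pencil, 165 x 15 x 8 mm. Origin at the centre of its underside. It lies along its x.
- try_square: Bystander: a try square, wooden stock 120 x 22 x 20 mm with a steel blade 190 mm long. Origin at the centre of its underside.
Things that resemble listed ones, but are neither listed nor needed, are in the scene too. What is shaped like the part that bears bracket_mid but green is not meant.

How it is judged (in metres and radians):
On the way, in this order (a step that is already met when the one before it is completed fails the run):
1. the lowered post is drawn up and its lock button has clicked out (value of joint post above 0.0825 m and value of joint lock_button above 0.005 m), for 0.2 s.
2. the loose arm is hooked into the raised post's two slots and pressed down home (all of step 1 and distance between bracket_root and post_seat below 0.006 m and angle between the z axis of bracket_root and the z axis of rack, either way round below 0.06 rad and angle between the x axis of bracket_root and the x axis of rack, either way round below 0.08 rad), for 0.2 s.
3. the batten lies flat across both arms (all of step 2 and y of batten_mid in the frame of rack between -0.03 and 0.03 m and x of batten_mid in the frame of rack between -0.14 and -0.04 m and height (world z) of batten_mid between 0.229 and 0.24 m and angle between the x axis of batten_mid and the y axis of rack, either way round below 0.15 rad and angle between the z axis of batten_mid and the z axis of rack, either way round below 0.04 rad), for 0.2 s.
At the end, for the whole second after the job is handed in: Post locked (joint > 0.0825, button > 0.005); arm home (bracket_root within 6 mm of post_seat, upright to 0.06, in line to 0.08 rad); batten at rest on both arms, centre 229-240 mm up, within 30 mm of mid-way, 40-140 mm before the posts, level to 0.04, square to 0.15 rad; bystanders within 4 cm (all of step 3 and linear speed of each of batten, bracket below 0.02 m/s and contact force between batten and bracket above 0.1 N and contact force between batten and rack above 0.1 N); the robot touches nothing.
It fails at once if a bystander on the bench moved more than 4 cm (distance of any of offcut, sanding_block, screw_jar, glue, screwdriver, pencil, try_square from where it was at the start of the episode above 0.04 m).
It also fails if it takes over 72 s, if anything falls off the work surface, if the arm or the gripper's body presses on something with over 40 N, if the wrist force passes 120 N, or if a joint passes its speed limit or range.

## Working session

There is one attempt and no reset: what is moved stays moved. The work goes in short steps, each a Python script; the robot and the scene stay as the last script left them, time stands still between calls to the robot, and variables do not carry over. Pictures are saved under pics/ and viewed, and the job is handed in when it is done.

```bash
ls; mkdir -p pics; python3 - <<'E'
from station import *
import cv2
o=get_obs()
for k,v in o.items(): print(k,v)
for n in ["scene","top","wrist"]:
    im=get_image(n); cv2.imwrite(f"pics/{n}0.png",im[:,:,::-1]); print(n,get_calibration(n))
E
```

```text
pics
t 0.0
joint_pos [ 6.25544437e+01  1.24780506e+01  9.25295444e+01  3.57747434e-04
  7.51314386e+01 -6.42900309e+00]
qvel [ 0.04820878  0.11322552 -0.03783253  0.0023394   0.02795577  0.0531886 ]
effort [ 9.96556337e-04 -3.96838474e+01 -3.03857517e+01 -7.19492596e-05
  9.44090600e-03  1.71777054e-05]
tcp_pos [223.74956202 582.6968402  229.94455635]
ee_rot [-1.79984089e+02  1.38120607e-01  6.89833737e+01]
wrist_force [ 1.17357643  0.89165201 -0.12825449]
moment [-0.01562204  0.0107286  -0.00513803]
grip_width 85.45308503442492
scene {'fx': 489.33452079590035, 'fy': 489.33452079590035, 'cx': 322.7161312007887, 'cy': 243.24328752572552, 'R': array([[-0.2655348 ,  0.96408441, -0.00570229],
       [ 0.62569678,  0.16782791, -0.76179874],
       [-0.73348129, -0.20585198, -0.64778867]]), 't': array([ 151.51701396, -168.96510401, 1660.81622167])}
top {'fx': 610.3232860576121, 'fy': 610.3232860576121, 'cx': 331.41906095796344, 'cy': 237.5760776572922, 'R': array([[ 0.00630577, -0.99974694, -0.02159382],
       [-0.99357709, -0.00382414, -0.11309258],
       [ 0.11298139,  0.02216827, -0.99334977]]), 't': array([   3.64434631,  501.63121496, 1570.44807299])}
wrist {'fx': 409.5879977426722, 'fy': 409.5879977426722, 'cx': 312.10964437951384, 'cy': 234.7733001573598, 'mount': array([[ 9.99999169e-01,  1.28819657e-03,  5.39085426e-05,
         2.89654110e-01],
       [-1.24195892e-03,  9.51191633e-01,  3.08598339e-01,
        -7.84571573e+01],
       [ 3.46257968e-04, -3.08598149e-01,  9.51192442e-01,
        -1.42172611e+02],
       [ 0.00000000e+00,  0.00000000e+00,  0.00000000e+00,
         1.00000000e+00]])}
```

View pics/scene0.png

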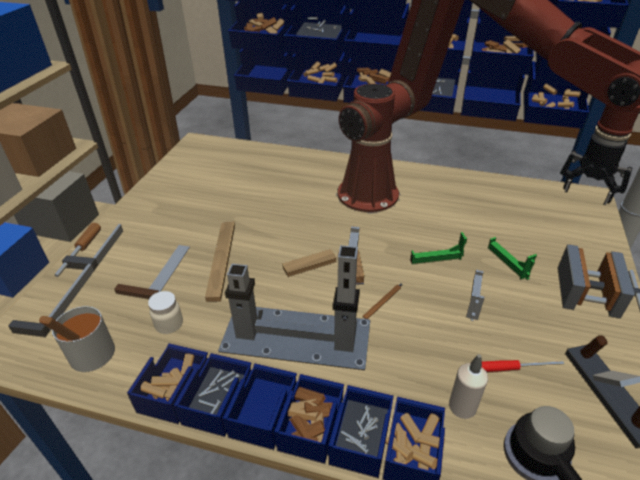

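View pics/top0.png

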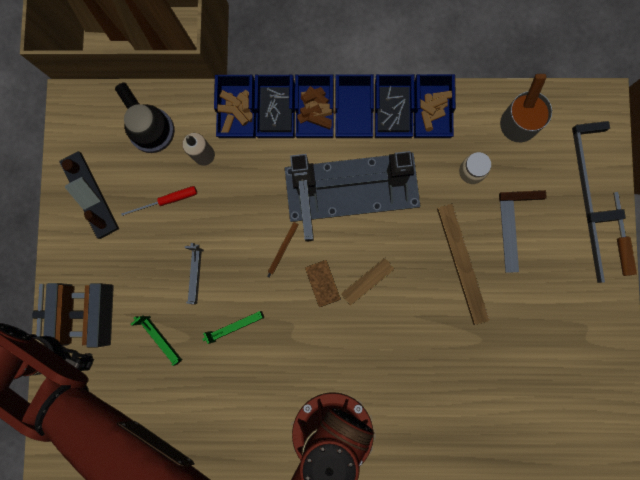

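View pics/wrist0.png

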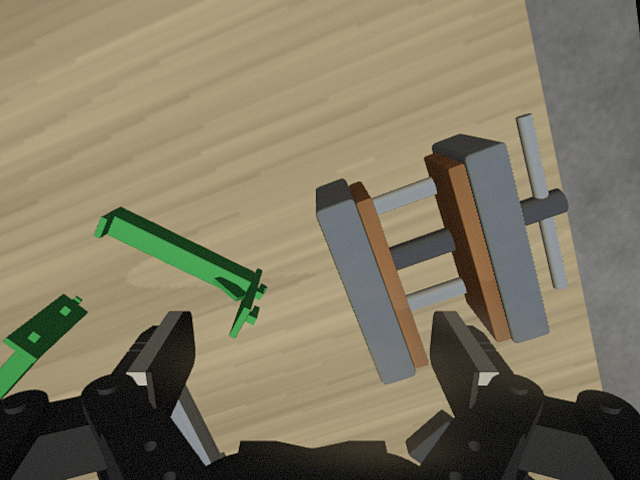

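```bash
cat > h.py <<'E'
from station import *
import numpy as np, cv2
from scipy.spatial.transform import Rotation as Rot
def rot(o): return Rot.from_euler('xyz',o,degrees=True).as_matrix()
def cam(name,obs=None):
    c=get_calibration(name)
    K=np.array([[c['fx'],0,c['cx']],[0,c['fy'],c['cy']],[0,0,1]])
    if name=='wrist':
        T=np.eye(4);T[:3,:3]=rot(obs['ee_rot']);T[:3,3]=obs['tcp_pos']
        M=T@c['mount']; R=M[:3,:3].T; t=-R@M[:3,3]
    else: R,t=np.array(c['R']),np.array(c['t'])
    return K,R,t
def ray(C,px):
    K,R,t=C; d=R.T@np.linalg.inv(K)@np.array([px[0],px[1],1.]); return -R.T@t,d
def at_z(C,px,z):
    o,d=ray(C,px); return o+d*(z-o[2])/d[2]
def proj(C,X):
    K,R,t=C; p=K@(R@np.asarray(X,float)+t); return p[:2]/p[2]
def tri(obs):
    A=np.zeros((3,3));b=np.zeros(3)
    for C,px in obs:
        o,d=ray(C,px); d=d/np.linalg.norm(d);P=np.eye(3)-np.outer(d,d);A+=P;b+=P@o
    X=np.linalg.solve(A,b); return X,[np.round(proj(C,X)-px,1) for C,px in obs]
def save(n,im,crop=None,s=1):
    if crop: x0,y0,x1,y1=crop; im=im[y0:y1,x0:x1]
    cv2.imwrite(f'pics/{n}.png',cv2.resize(im,None,fx=s,fy=s,interpolation=cv2.INTER_CUBIC)[:,:,::-1])
E
python3 - <<'E'
from h import *
im=cv2.imread('pics/top0.png')[:,:,::-1]
save('t_rack',im,(270,140,430,260),5); save('t_arm',im,(120,230,280,350),5)
im=cv2.imread('pics/scene0.png')[:,:,::-1]
save('s_rack',im,(210,220,370,340),5); save('s_arm',im,(400,220,560,340),5)
for n in ['rack','bracket_mid','batten_mid','post_top','offcut']:
  for c in ['top','scene']:
    print(n,c,[(np.round(d['extent'],1).tolist(),round(d['score'],2)) for d in spot_in(n,c)])
C=cam('top')
for c in ['top','scene']:
  for d in regions_of('batten_mid',c)[:2]:
    m=d['region'].astype('uint8'); pts=np.argwhere(m)[:,::-1].astype('float32')
    P=np.array([at_z(cam(c),p,20)[:2] for p in pts],'float32')
    print(c,d['score'],cv2.minAreaRect(P))
E
```

```text
rack top [([350.9, 195.2, 134.6, 91.5], 0.94)]
rack scene [([296.1, 299.2, 153.9, 140.7], 0.67), ([380.4, 302.0, 30.2, 34.7], 0.38)]
bracket_mid top [([234.1, 326.9, 62.6, 25.9], 0.97), ([192.2, 273.2, 19.0, 64.4], 0.66), ([157.3, 341.1, 45.2, 46.9], 0.57)]
bracket_mid scene [([513.9, 258.6, 44.7, 38.2], 0.81), ([437.6, 247.7, 55.8, 25.8], 0.56), ([293.8, 299.8, 153.7, 139.7], 0.52)]
batten_mid top [([463.1, 264.6, 51.6, 123.3], 0.77)]
batten_mid scene [([220.8, 261.5, 28.7, 77.3], 0.67)]
post_top top [([404.2, 160.9, 15.9, 19.4], 0.91)]
post_top scene []
offcut top [([368.2, 280.4, 51.6, 41.1], 0.57)]
offcut scene [([308.3, 265.4, 53.0, 28.1], 0.57), ([474.6, 293.1, 18.5, 47.6], 0.45)]
top 0.97 ((436.6458740234375, -335.83245849609375), (319.5260009765625, 46.02388381958008), 16.7318115234375)
```

```bash
python3 -c "
import cv2;a=[cv2.imread('pics/%s.png'%n) for n in ['t_rack','t_arm','s_rack','s_arm']]
import numpy as np
print(a[0].shape)"
```

```text
(600, 800, 3)
```

View pics/t_rack.png

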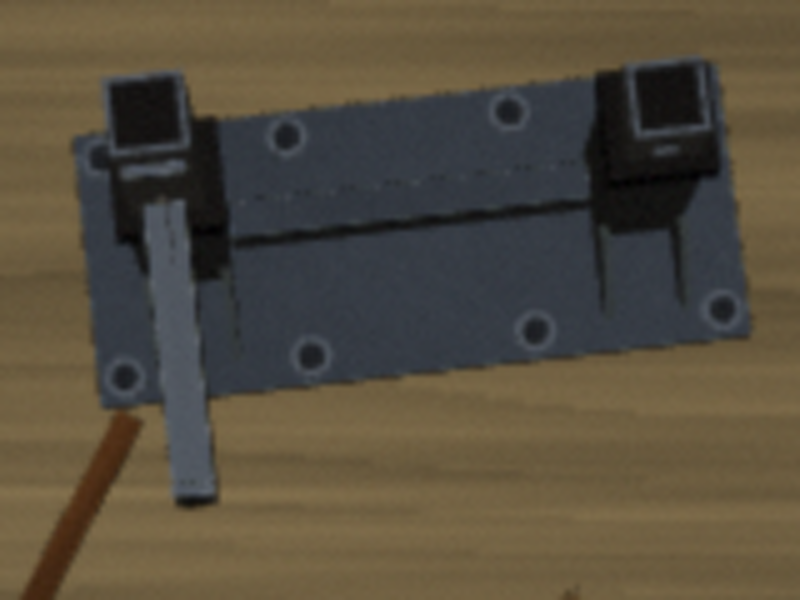

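View pics/s_rack.png

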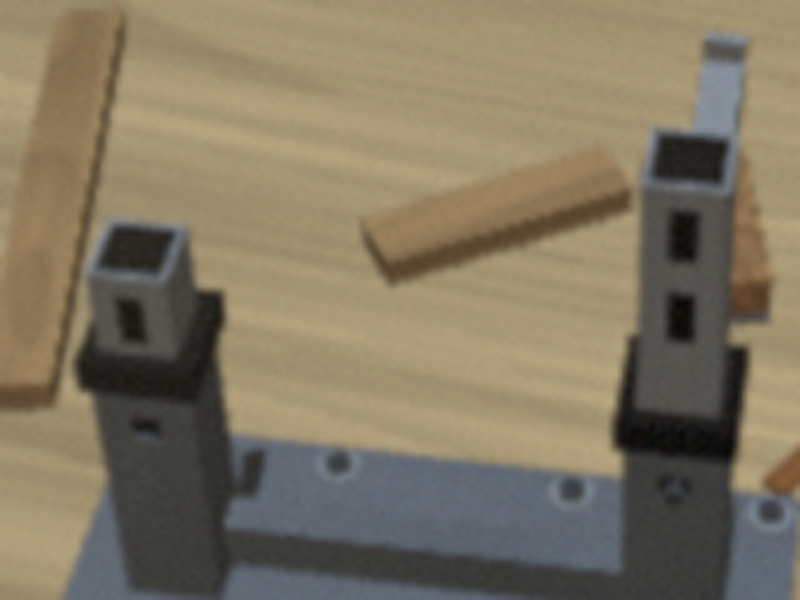

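View pics/t_arm.png

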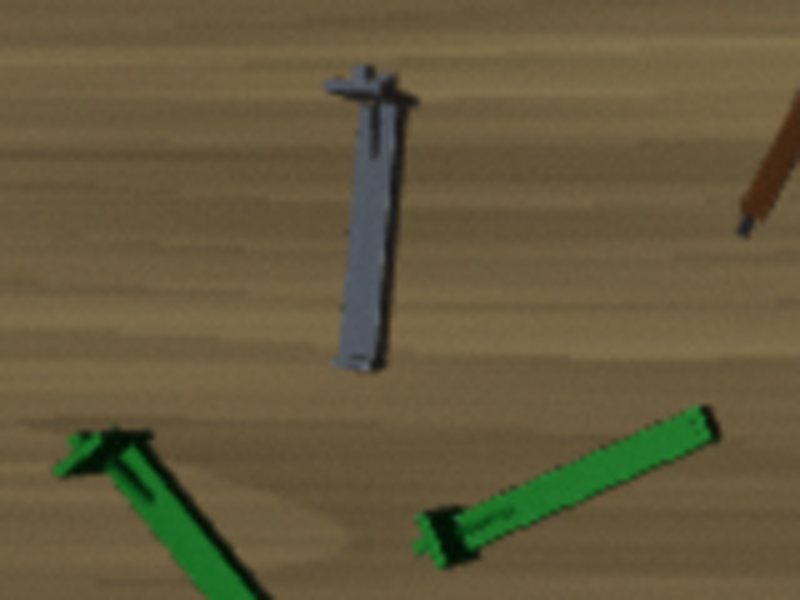

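View pics/s_arm.png

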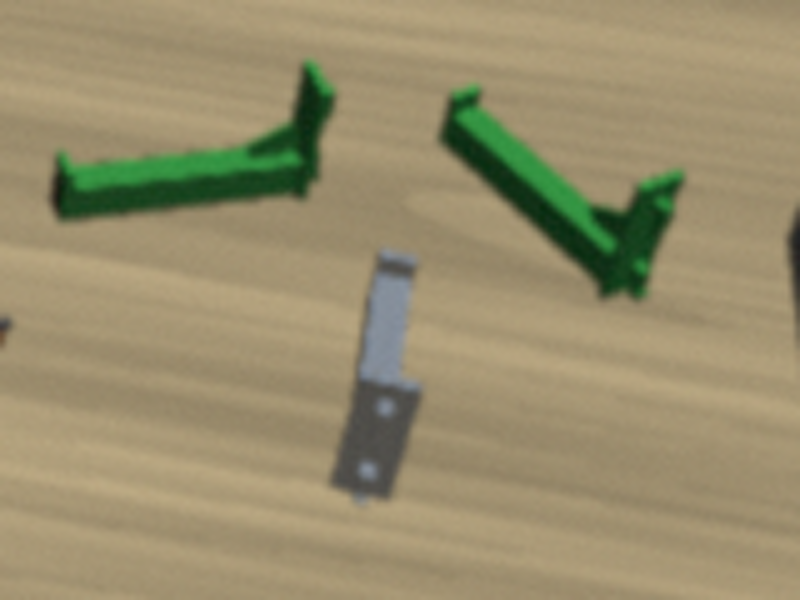

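```bash
cat > fit.py <<'E'
from h import *
from scipy.optimize import least_squares
T=cam('top');S=cam('scene')
t=lambda a:np.array(a)/5+[270,140]-0.4
s=lambda a:np.array(a)/5+[210,220]-0.4
# order: (+x,+y),(+x,-y),(-x,-y),(-x,+y)
hiT=t([(105,78),(183,72),(190,148),(110,155)]); loT=t([(626,63),(703,58),(712,130),(635,138)])
# scene: x away->near; +y is right
hiS=s([(730,190),(642,183),(652,130),(737,135)]); loS=s([(182,278),(90,276),(103,222),(188,228)])
q=np.array([(18,18),(18,-18),(-18,-18),(-18,18)])
def pts(p,yc,z):
    c,sn=np.cos(p[2]),np.sin(p[2])
    return np.array([[p[0]+c*a-sn*(b+yc),p[1]+sn*a+c*(b+yc),z] for a,b in q])
def res(p,full=False):
    r=[]
    for C,h,l in((T,hiT,loT),(S,hiS,loS)):
        for P,px in((pts(p,120,300),h),(pts(p,-120,p[3]),l)):
            r.append(np.array([proj(C,X) for X in P])-px)
    return r if full else np.ravel(r)
f=least_squares(res,[600,0,0.1,230],loss='soft_l1')
print(f.x[:2],np.degrees(f.x[2]),f.x[3],[np.round(a.mean(0),1) for a in res(f.x,1)],f.cost)
p=f.x;c,sn=np.cos(p[2]),np.sin(p[2])
print('post',p[0]+sn*120,p[1]-c*120)
# loose arm from top view: upper face z=26
a=lambda v:np.array(v)/5+[120,230]-0.4
for px in [(361,110),(406,110),(341,358),(382,362)]: print(at_z(T,a(px),26).round(1))
u=lambda v:np.array(v)/5+[400,220]-0.4
print('heel bottom',[at_z(S,u(v),0).round(1) for v in [(331,486),(391,498)]],'heel top',[at_z(S,u(v),82).round(1) for v in [(363,378),(420,388)]], 'heel top fromtop',at_z(T,a((330,86)),82).round(1),at_z(T,a((416,100)),0).round(1))
E
python3 fit.py
```

```text
[652.73523791 -46.32792779] 6.614778288160595 213.0312758679941 [array([-0.1, -0.5]), array([ 0., -0.]), array([ 0.2, -1. ]), array([-0.4,  0.1])] 7.0577701164933035
post 666.5584419567239 -165.52909821248087
[463.4 373.3  26. ]
[463.5 349.5  26. ]
[333.6 379.6  26. ]
[331.6 358.1  26. ]
heel bottom [array([474.3, 349.8,  -0. ]), array([474.6, 379.4,   0. ])] heel top [array([477.1, 350.4,  82. ]), array([476.7, 377.2,  82. ])] heel top fromtop [470.5 375.4  82. ] [471.2 350.5   0. ]
```

```bash
python3 - <<'E'
from h import *
import station
print([n for n in dir(station) if not n.startswith('_')], getattr(station,'grasp_offset',None))
print(get_obs()['t'])
goto([403,365,230],[180,0,87])
print(get_obs()['t'])
wait(0.2)
o=get_obs();im=get_image('wrist');save('w_arm1',im);np.save('w_arm1.npy',o,allow_pickle=True)
print(o['tcp_pos'],o['ee_rot'],o['t'],o['joint_pos'])
for d in regions_of('bracket_mid','wrist'): print(d['score'],d['extent'])
E
```

```text
['Unreachable', 'get_calibration', 'get_image', 'get_obs', 'goto', 'grasp_offset', 'grip', 'move_j', 'move_l', 'regions_of', 'sign_off', 'solve_ik', 'spot_in', 'wait'] 18.700000000000003
0.75
1.8417
[402.43690519 365.98707932 230.01134973] [-1.79995005e+02 -1.17623516e-02  8.70957751e+01] 2.0417 [ 3.48837185e+01  2.61421722e+00  1.03515100e+02  1.28626643e-02
  7.38674235e+01 -5.22156307e+01]
0.8 [466.8, 30.9, 116.6, 61.7]
0.73 [316.6, 210.1, 34.3, 195.8]
0.58 [158.2, 50.4, 190.1, 97.7]
```

View pics/w_arm1.png

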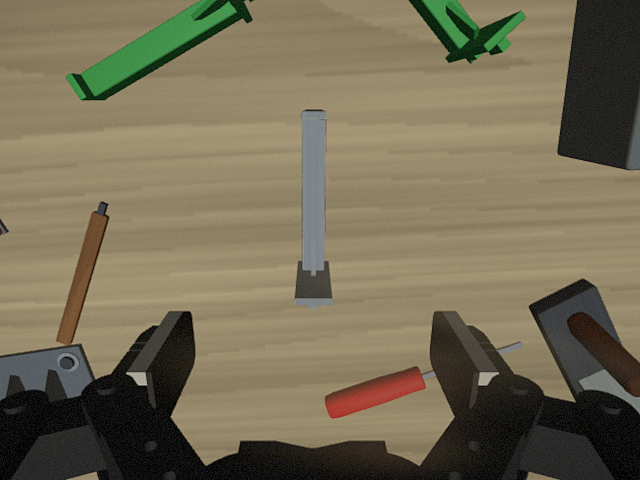

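```bash
python3 - <<'E'
from h import *
o=np.load('w_arm1.npy',allow_pickle=True).item();C=cam('wrist',o)
for px,z in [((303,111),38),((325,110),38),((303,120),26),((325.5,120),26),((303,268),26),((324.5,268),26),((295.5,299),82),((332.5,299),82),((295,304),82),((333,304),82)]: print(px,z,at_z(C,px,z).round(1))
E
```

```text
(303, 111) 38 [330.5 362.5  38. ]
(325, 110) 38 [330.6 379.7  38. ]
(303, 120) 26 [337.7 361.8  26. ]
(325.5, 120) 26 [338.6 380.1  26. ]
(303, 268) 26 [467.7 354.5  26. ]
(324.5, 268) 26 [468.6 374.1  26. ]
(295.5, 299) 82 [470.4 349.7  82. ]
(332.5, 299) 82 [471.8 378.7  82. ]
(295, 304) 82 [474.7 349.   82. ]
(333, 304) 82 [476.2 378.9  82. ]
```

```bash
python3 - <<'E'
from h import *
goto([640,-162,330],[180,0,96.6])
wait(0.2)
o=get_obs();im=get_image('wrist');save('w_post1',im);np.save('w_post1.npy',o,allow_pickle=True)
print(o['tcp_pos'],o['ee_rot'],o['t'],o['joint_pos'],o['wrist_force'])
E
```

```text
[ 640.08521565 -161.01300684  329.9158295 ] [-1.79992175e+02 -9.59595334e-03  9.66789717e+01] 4.45 [-2.02101257e+01  1.33170465e+01  8.09019379e+01  5.03291691e-03
  8.57923348e+01 -1.16889468e+02] [-0.47204192 -0.86217033 -0.52517675]
```

View pics/w_post1.png

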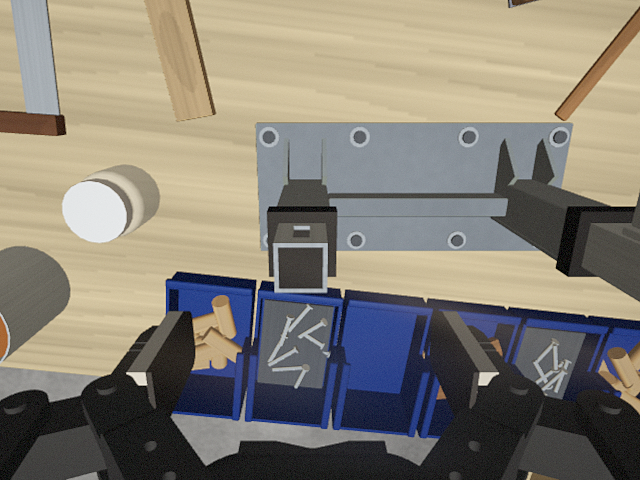

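```bash
python3 - <<'E'
from h import *
o=np.load('w_post1.npy',allow_pickle=True).item();C=cam('wrist',o)
p=[(273,243),(328,243),(327,292),(275,292)]
for z in (213,215,218):
    P=np.array([at_z(C,q,z) for q in p]); print(z,P.mean(0).round(1),[np.linalg.norm(P[i]-P[i-1]).round(1) for i in range(4)])
print('collar',[at_z(C,q,170).round(1) for q in [(268,208),(337,208)]])
print('plate',[at_z(C,q,6).round(1) for q in [(257,122),(572,123)]])
E
```

```text
213 [ 670.2 -165.3  213. ] [np.float64(36.1), np.float64(36.8), np.float64(36.1), np.float64(36.2)]
215 [ 669.4 -165.3  215. ] [np.float64(35.8), np.float64(36.5), np.float64(35.8), np.float64(35.9)]
218 [ 668.1 -165.4  218. ] [np.float64(35.4), np.float64(36.1), np.float64(35.4), np.float64(35.5)]
collar [array([ 642.2, -194.5,  170. ]), array([ 636. , -142.5,  170. ])]
plate [array([ 590.1, -228. ,    6. ]), array([550.5, 115.8,   6. ])]
```

```bash
python3 - <<'E'
from h import *
A=[180,0,96.6]
def s(l):
    o=get_obs(); print(l,round(o['t'],2),o['tcp_pos'].round(2),o['ee_rot'].round(2),o['wrist_force'].round(1),o['moment'].round(2),round(o['grip_width'],1)); return o
goto([668.5,-165.4,240],A); s('above')
move_l([668.5,-165.4,179],A,120); s('down')
grip(30,90); wait(0.1); o=s('gripped')
p=o['tcp_pos'].copy()
# lift
base=[668.5,-165.4]
move_l(base+[179+40],A,60); s('+40')
move_l(base+[179+80],A,60); s('+80')
for d in range(82,96,1):
    move_l(base+[179+d],A,20); o=s(d)
    if abs(o['wrist_force'][2])>35: break
im=get_image('scene'); save('s_post2',im,(200,210,360,330),5)
E
```

```text
above 4.97 [ 667.86 -165.05  238.99] [-1.7985e+02 -7.0000e-02  9.6620e+01] [-0.3  0.2  1. ] [-0.01 -0.02 -0.02] 84.9
down 5.62 [ 669.11 -165.65  180.22] [1.799e+02 5.000e-02 9.660e+01] [ 0.1 -0.2  0.7] [-0.02  0.   -0.  ] 85.5
gripped 6.23 [ 668.91 -165.71  179.75] [1.7994e+02 5.0000e-02 9.6610e+01] [ 0.6 -0.9  3.1] [-0.07 -0.01  0.1 ] 35.4
+40 7.05 [ 668.82 -165.7   215.3 ] [1.7999e+02 1.0000e-02 9.6600e+01] [ 6.2 -3.  -9.7] [-0.47 -1.08  0.06] 35.2
+80 7.87 [ 668.8  -165.68  254.88] [-179.97   -0.     96.6 ] [ 6.5 -3.2 -9.7] [-0.53 -1.06  0.01] 34.8
82 8.12 [ 668.78 -165.67  256.18] [-1.7995e+02 -1.0000e-02  9.6600e+01] [  7.2  -3.4 -11.1] [-0.58 -1.23  0.08] 35.2
83 8.37 [ 668.77 -165.68  256.86] [-1.7995e+02 -1.0000e-02  9.6600e+01] [  7.1  -3.2 -12. ] [-0.65 -1.29  0.08] 34.7
84 8.62 [ 668.76 -165.69  257.74] [-1.7994e+02 -1.0000e-02  9.6600e+01] [  7.   -2.7 -11.8] [-0.66 -1.33  0.16] 34.8
85 8.87 [ 668.78 -165.68  258.66] [-1.7994e+02 -1.0000e-02  9.6600e+01] [  6.6  -2.2 -11.8] [-0.66 -1.32  0.09] 34.8
86 9.12 [ 668.75 -165.7   259.63] [-1.7994e+02 -1.0000e-02  9.6600e+01] [ 
[... 389 characters left out ...]
2
90 10.12 [ 668.8  -165.67  264.91] [-1.7996e+02 -1.0000e-02  9.6600e+01] [ 5.8 -2.6 -9.3] [-0.49 -1.04  0.12] 35.3
91 10.37 [ 668.79 -165.71  265.93] [-1.7996e+02 -1.0000e-02  9.6600e+01] [ 6.9 -3.3 -9.6] [-0.47 -1.06  0.06] 35.3
92 10.62 [ 668.8  -165.69  266.52] [-1.7996e+02 -1.0000e-02  9.6600e+01] [ 6.8 -2.6 -9.9] [-0.49 -1.16  0.11] 34.7
93 10.87 [ 668.79 -165.67  266.53] [-1.7993e+02 -2.0000e-02  9.6600e+01] [  7.6  -3.1 -12.8] [-0.63 -1.36  0.13] 35.2
94 11.12 [ 668.76 -165.66  266.5 ] [-1.7991e+02 -3.0000e-02  9.6610e+01] [  8.2  -3.8 -15.9] [-0.75 -1.51  0.12] 34.8
95 11.37 [ 668.74 -165.65  266.53] [-1.7989e+02 -4.0000e-02  9.6610e+01] [ 10.2  -3.3 -17.9] [-0.85 -1.75  0.1 ] 35.2
```

View pics/s_post2.png

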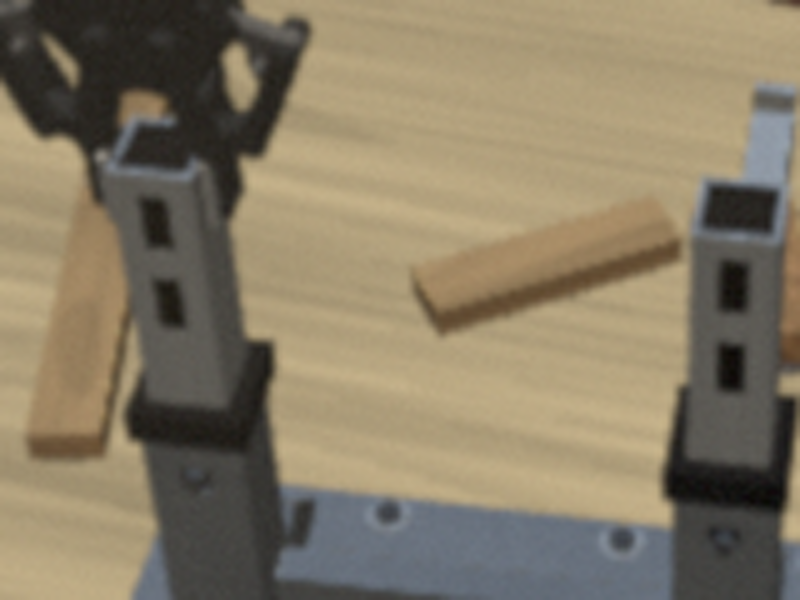

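```bash
cat >> h.py <<'E'
def s(l):
    o=get_obs(); print(l,round(o['t'],2),o['tcp_pos'].round(2),o['ee_rot'].round(2),o['wrist_force'].round(1),o['moment'].round(2),round(o['grip_width'],1)); return o
E
python3 - <<'E'
from h import *
A=[180,0,96.6]
move_l([668.8,-165.7,266],A,40); s('x')
grip(85); s('open')
move_l([668.8,-165.7,340],A,200); wait(.1); s('up')
im=get_image('scene'); save('s_post3',im,(200,210,360,330),5)
o=get_obs();im=get_image('wrist');save('w_post3',im);np.save('w_post3.npy',o,allow_pickle=True)
B=[180,0,87]
goto([405.8,367.5,330],B); s('over arm')
move_l([405.8,367.5,60],B,250); s('low')
im=get_image('wrist');save('w_arm4',im)
E
```

```text
x 11.77 [ 668.82 -165.67  264.29] [-1.7998e+02 -1.0000e-02  9.6600e+01] [ 5.  -2.5 -8. ] [-0.43 -0.84  0.03] 34.7
open 12.32 [ 668.8  -165.67  266.49] [1.7998e+02 1.0000e-02 9.6600e+01] [ 0.8 -0.  -0.7] [-0.02 -0.01  0.04] 85.0
up 12.93 [ 667.78 -165.37  337.23] [-1.7978e+02 -1.1000e-01  9.6600e+01] [ 0.6  0.7 -0.1] [0.02 0.03 0.06] 85.0
over arm 15.17 [406.53 367.04 330.04] [1.7998e+02 1.0000e-02 8.6930e+01] [-0.6 -0.1  0.4] [ 0.01 -0.   -0.02] 85.3
low 16.4 [407.1  368.27  61.47] [ 1.7987e+02 -1.0000e-01  8.6990e+01] [-0.6  0.5 -0.1] [ 0.03 -0.01 -0.01] 85.2
```

View pics/s_post3.png

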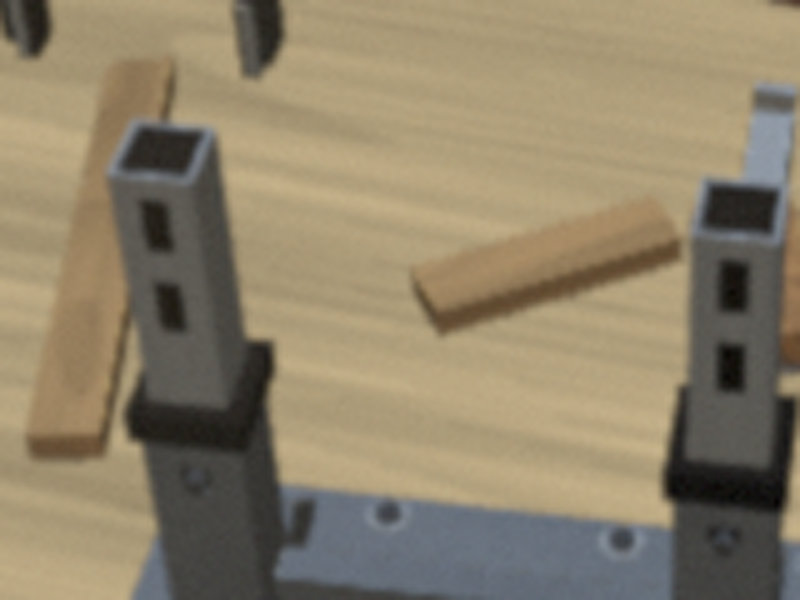

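View pics/w_post3.png

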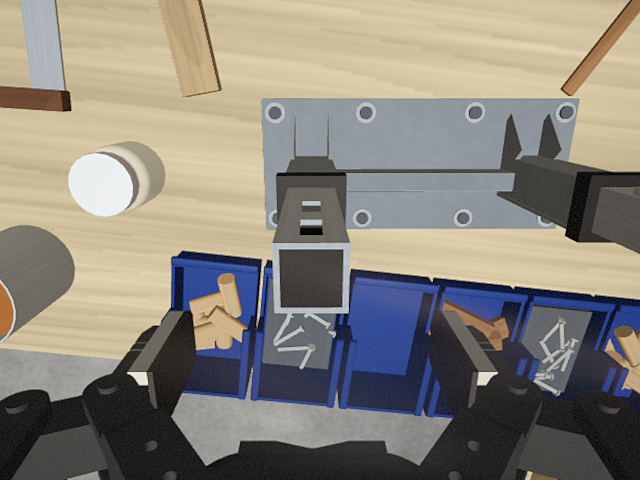

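View pics/w_arm4.png

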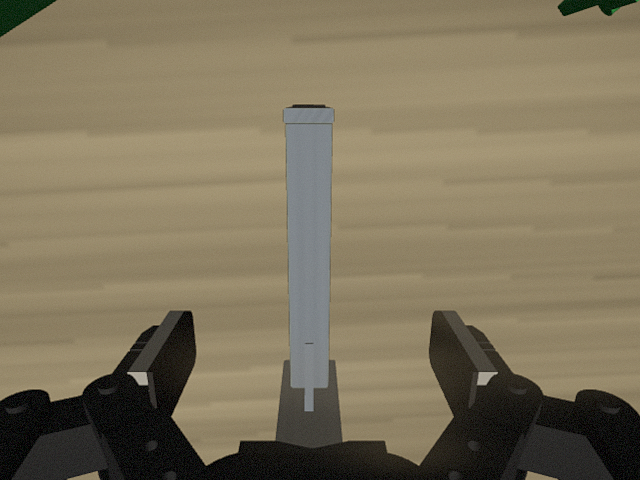

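```bash
python3 - <<'E'
from h import *
B=[180,0,87]
o=s('now');C=cam('wrist',o)
for px,z in [((284,108),38),((334,108),38),((286,124),26),((333,124),26)]: print(at_z(C,px,z).round(1))
move_l([405.8,367.5,3.5],B,100); s('down')
grip(12,100); wait(.1); s('grip')
move_l([405.8,367.5,80],B,120); wait(.2); s('lift')
im=get_image('scene'); save('s_lift',im,(400,200,560,320),5)
o=get_obs();im=get_image('wrist');save('w_lift',im)
E
```

```text
now 16.45 [407.28 368.44  61.85] [ 1.7983e+02 -1.3000e-01  8.7000e+01] [-0.2  0.3  0.3] [ 0.03  0.01 -0.03] 84.8
[330.7 361.7  38. ]
[331.7 381.   38. ]
[337.3 361.3  26. ]
[338.3 381.   26. ]
down 17.17 [406.13 367.74   3.73] [ 1.7997e+02 -2.0000e-02  8.7000e+01] [ 0.8  0.1 -0.5] [ 0.02 -0.02 -0.  ] 84.6
grip 17.88 [406.21 367.74   4.15] [ 1.7996e+02 -2.0000e-02  8.7000e+01] [-1.2 -1.2  4.6] [-0.16  0.19 -0.05] 17.9
lift 18.88 [404.94 366.88  78.7 ] [-1.7989e+02  9.0000e-02  8.7000e+01] [ 0.9 -0.1 -3.1] [-0.01 -0.   -0.03] 18.0
```

View pics/s_lift.png

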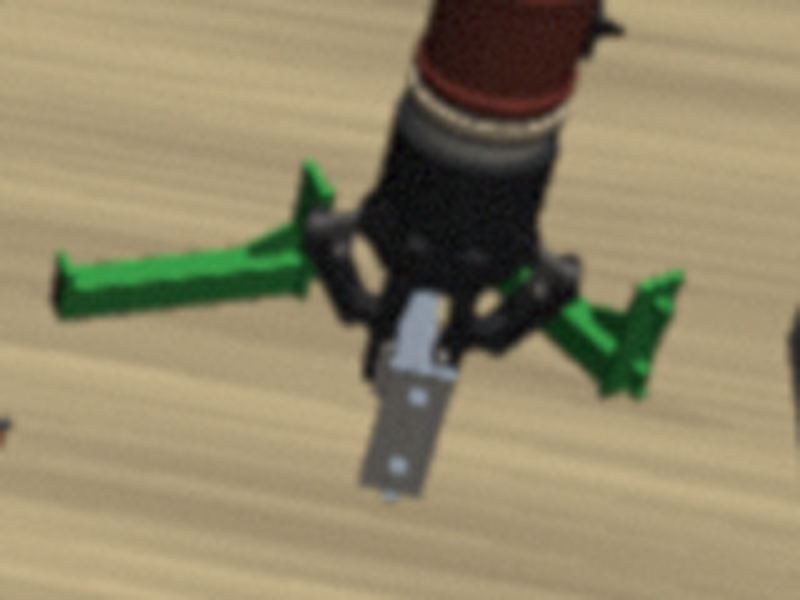

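View pics/w_lift.png

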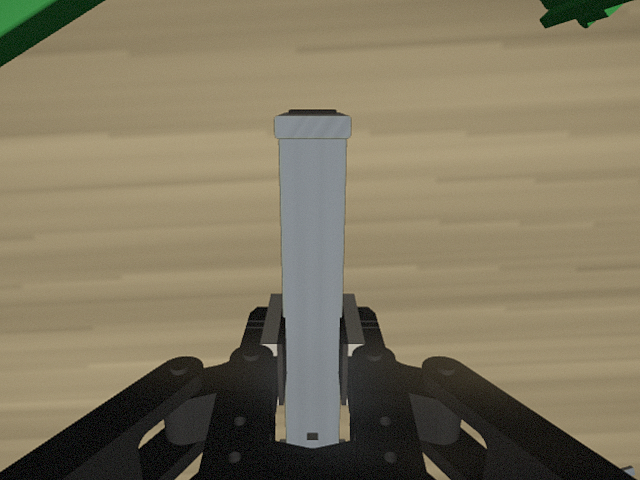

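```bash
python3 - <<'E'
from h import *
A=[180,0,96.6]
move_l([405.8,367.5,350],[180,0,87],300)
goto([545.8,-179.9,350],A); s('over')
move_l([545.8,-179.9,218.5],A,150); wait(.2); s('pre')
im=get_image('scene'); save('s_pre',im,(200,190,360,310),5)
o=get_obs();im=get_image('wrist');save('w_pre',im)
E
```

```text
over 22.06 [ 546.03 -178.89  349.94] [ 1.7999e+02 -3.0000e-02  9.6670e+01] [ 1.   0.2 -3.2] [ 0.05  0.04 -0.03] 17.9
pre 23.28 [ 546.61 -180.29  219.98] [1.7987e+02 8.0000e-02 9.6600e+01] [-0.5 -1.4 -3.5] [0.03 0.09 0.01] 18.0
```

View pics/s_pre.png

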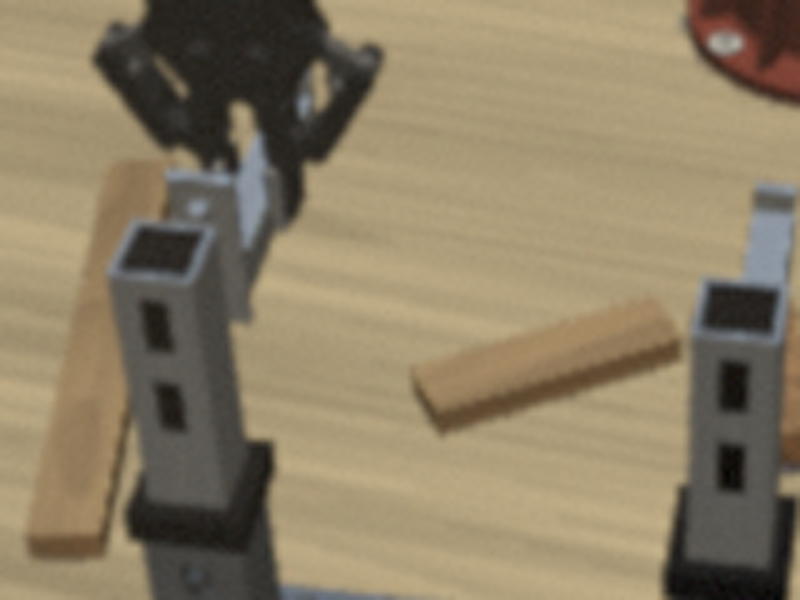

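View pics/w_pre.png

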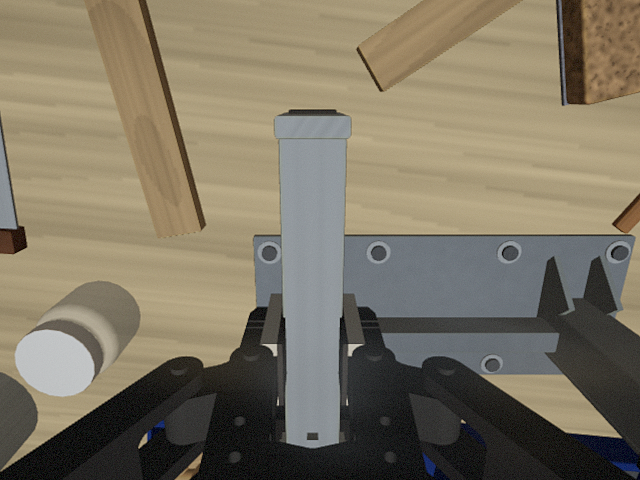

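```bash
cat >> h.py <<'E'
u=np.array([np.cos(np.radians(6.6)),np.sin(np.radians(6.6)),0]);v=np.array([-u[1],u[0],0])
A=[180,0,96.6]; H=np.array([580.6,-175.9,202.2])
def fr(l):
    o=get_obs(); d=o['tcp_pos']-H; f=o['wrist_force']
    print(l,round(o['t'],2),'d',round(d@u,2),round(d@v,2),round(d[2],2),'f',round(f@u,1),round(f@v,1),round(f[2],1),'m',round(o['moment']@u,2),round(o['moment']@v,2),'rot',o['ee_rot'].round(2)); return d@u,f@u
E
python3 - <<'E'
from h import *
z=np.array([0,0,1])
move_l(H-15*u+16*z,A,60); wait(.2); fr('pre')
for d in range(-12,5,2):
    move_l(H+d*u+16*z,A,25); wait(.1); x,f=fr(d)
    if f<-8: break
E
```

```text
pre 24.07 d -15.24 0.05 15.85 f -0.4 -1.0 -3.3 m 0.03 0.04 rot [-1.7997e+02 -1.0000e-02  9.6600e+01]
-12 24.43 d -12.05 -0.02 16.01 f -0.7 0.2 -3.6 m 0.02 0.05 rot [-179.99   -0.     96.6 ]
-10 24.78 d -10.01 0.01 15.98 f 0.0 -0.8 -4.3 m -0.01 0.1 rot [-180.    -0.    96.6]
-8 25.13 d -8.0 0.0 15.99 f 0.3 0.2 -3.3 m 0.02 0.01 rot [-180.    -0.    96.6]
-6 25.48 d -5.98 0.01 15.99 f 0.4 0.6 -4.2 m 0.01 0.03 rot [-180.    -0.    96.6]
-4 25.83 d -3.99 0.02 15.96 f -0.2 -1.2 -4.0 m 0.01 0.04 rot [-180.    -0.    96.6]
-2 26.18 d -1.99 0.01 15.99 f 0.5 -0.2 -3.5 m 0.03 0.0 rot [-180.    -0.    96.6]
0 26.53 d -0.1 0.01 15.89 f -1.2 -0.3 -3.9 m -0.0 0.15 rot [-179.98   -0.     96.6 ]
2 26.88 d -0.09 0.06 15.41 f -5.7 -1.0 -2.3 m -0.02 0.73 rot [-1.7969e+02 -4.0000e-02  9.6610e+01]
4 27.23 d -0.11 0.1 14.68 f -10.9 0.3 -1.8 m -0.05 1.26 rot [-1.794e+02 -8.000e-02  9.661e+01]
```

```bash
python3 - <<'E'
from h import *
z=np.array([0,0,1])
move_l(H-0.3*u+16*z,A,30); wait(.1); fr('back')
for h in (13,11,9,7,5,3,1,0,-1,-2,-3,-4,-5,-6,-8,-10):
    move_l(H-0.3*u+h*z,A,30); wait(.1); fr(h)
    o=get_obs()
    if o['wrist_force'][2]>30: break
    if h<=0 and o['wrist_force'][2]>5 and o['tcp_pos'][2]-H[2]<0.8: break
save('s_dn',get_image('scene'),(200,190,360,310),5)
E
```

```text
back 27.62 d -0.11 -0.1 16.2 f -0.7 -0.1 -2.8 m 0.0 0.24 rot [1.7999e+02 2.0000e-02 9.6610e+01]
13 27.98 d -0.1 0.12 12.85 f -1.0 -0.2 -4.3 m -0.03 0.15 rot [ 1.7999e+02 -1.0000e-02  9.6610e+01]
11 28.32 d -0.14 -0.03 11.06 f -0.6 1.3 -4.0 m 0.03 0.07 rot [179.98   0.    96.6 ]
9 28.68 d -0.43 -0.05 9.13 f -2.3 1.2 -1.9 m -0.01 0.24 rot [-179.99    0.     96.6 ]
7 29.02 d -1.2 -0.04 6.66 f -6.4 -0.8 -0.4 m -0.04 0.7 rot [-1.7987e+02 -1.0000e-02  9.6590e+01]
5 29.38 d -1.17 0.27 3.91 f -3.8 -0.7 -4.1 m -0.04 0.85 rot [-1.7986e+02 -5.0000e-02  9.6600e+01]
3 29.73 d -0.95 0.46 2.17 f -3.7 0.5 -6.2 m 0.04 0.95 rot [-1.7989e+02 -6.0000e-02  9.6620e+01]
1 30.07 d -0.31 0.09 0.94 f -4.0 0.5 -5.9 m 0.03 0.73 rot [-1.80e+02 -1.00e-02  9.66e+01]
0 30.43 d -0.1 -0.09 0.23 f -3.8 1.0 -4.6 m 0.01 0.58 rot [1.7996e+02 1.0000e-02 9.6600e+01]
-1 30.77 d -0.04 -0.24 -0.38 f -5.0 0.7 -1.9 m 0.08 0.69 rot [1.7995e+02 3.0000e-02 9.6600e+01]
-2 31.12 d -0.07 -0.27 -0.79 f -5.8 0.5 0.1 m 0.08 0.76 rot [1.7996e+02 4.0000e-02 9.6600e+01]
-3 31.48 d -0.07 -0.32 -1.09 f -6.7 2.5 1.9 m 0.17 0.86 rot [1.7995e+02 5.0000e-02 9.6610e+01]
-4 31.82 d -0.1 -0.34 -1.5 f -8.5 0.8 4.7 m 0.27 0.96 rot [1.7995e+02 5.0000e-02 9.6610e+01]
-5 32.17 d -0.11 -0.4 -1.82 f -9.8 2.1 6.1 m 0.35 1.08 rot [1.7994e+02 6.0000e-02 9.6610e+01]
```

View pics/s_dn.png

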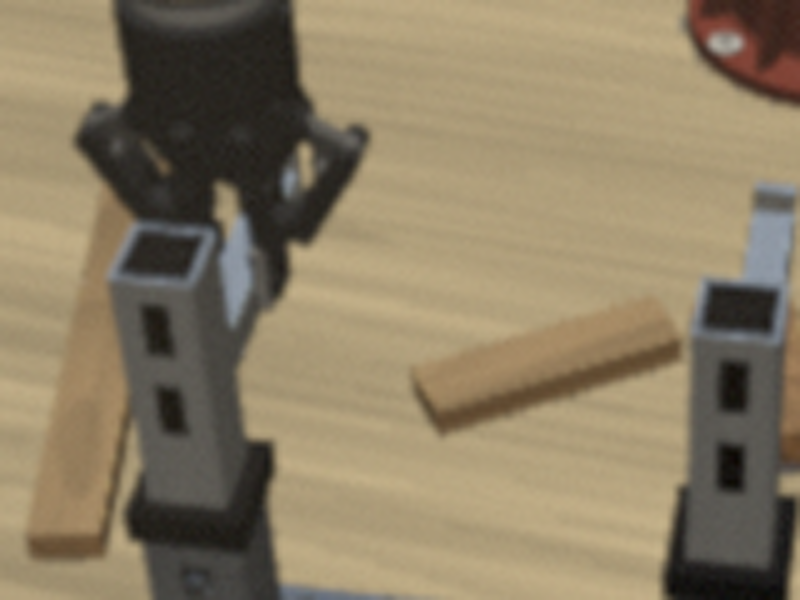

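```bash
python3 - <<'E'
from h import *
z=np.array([0,0,1])
move_l(H-0.2*u+0*z,A,40); wait(.1); fr('relax')
grip(60); fr('open')
move_l(H+60*z,A,150); 
save('s_rel',get_image('scene'),(200,190,360,310),5)
grip(0,60)
P=H+20*u
move_l([P[0],P[1],230],A,100);wait(.1); s('pre')
for zz in (227,226,225,224,223,222,220,218,216,214,212,210):
    move_l([P[0],P[1],zz],A,30); wait(.1); o=s(zz)
    if o['wrist_force'][2]>22: break
move_l([P[0],P[1],260],A,150); s('up')
o=get_obs();im=get_image('wrist');save('w_rel',im);save('t_rel',get_image('top'),(270,140,430,260),5)
save('s_rel2',get_image('scene'),(200,190,360,310),5)
E
```

```text
relax 32.6 d -0.05 -0.02 -0.16 f -3.9 -0.6 -3.7 m -0.02 0.59 rot [179.98   0.    96.6 ]
open 33.08 d 0.55 -0.22 0.79 f -0.6 0.6 -0.0 m -0.07 0.04 rot [1.7989e+02 4.0000e-02 9.6600e+01]
pre 34.9 [ 600.67 -173.72  230.44] [1.7997e+02 2.0000e-02 9.6600e+01] [ 0.5  0.5 -0.4] [-0.06 -0.04  0.03] -0.1
227 35.25 [ 600.46 -173.65  227.26] [1.7998e+02 1.0000e-02 9.6590e+01] [ 0.1  0.5 -0.1] [-0.01 -0.02  0.03] -0.4
226 35.6 [ 600.44 -173.58  225.96] [-180.    -0.    96.6] [-0.4 -0.7 -0. ] [-0.05  0.    0.06] -0.1
225 35.95 [ 600.46 -173.59  224.96] [-180.    -0.    96.6] [0.1 0.3 0.2] [ 0.02  0.   -0.06] -0.0
224 36.3 [ 600.44 -173.57  223.96] [-180.    -0.    96.6] [-1.2 -0.4 -0.5] [ 0.02 -0.01 -0.05] 0.1
223 36.65 [ 600.44 -173.61  222.97] [-180.    -0.    96.6] [-0.1  0.3 -0.4] [-0.    0.04  0.02] 0.2
222 37.0 [ 600.68 -173.71  222.42] [1.7997e+02 2.0000e-02 9.6600e+01] [-1.3  0.1  1. ] [-0.07  0.05 -0.02] 0.1
220 37.35 [ 600.74 -173.82  221.94] [1.7995e+02 5.0000e-02 9.6610e+01] [-2.6  0.8  6.7] [0.12 0.43 0.  ] -0.1
218 37.7 [ 600.76 -173.95  221.59] [1.7994e+02 7.0000e-02 9.6610e+01] [-4.9  1.  12.7] [ 0.22  0.8  -0.02] -0.1
216 38.05 [ 600.81 -174.06  221.29] [1.7992e+02 1.0000e-01 9.6610e+01] [-7.5  1.7 17.8] [0.34 1.19 0.06] 0.1
214 38.4 [ 600.85 -174.13  220.99] [1.7991e+02 1.2000e-01 9.6620e+01] [-10.7   3.1  22.2] [0.48 1.67 0.1 ] -0.1
up 38.86 [ 600.52 -173.61  259.76] [1.7998e+02 1.0000e-02 9.6600e+01] [-0.1  0.5 -0.1] [-0.07 -0.01  0.04] -0.3
```

View pics/s_rel2.png

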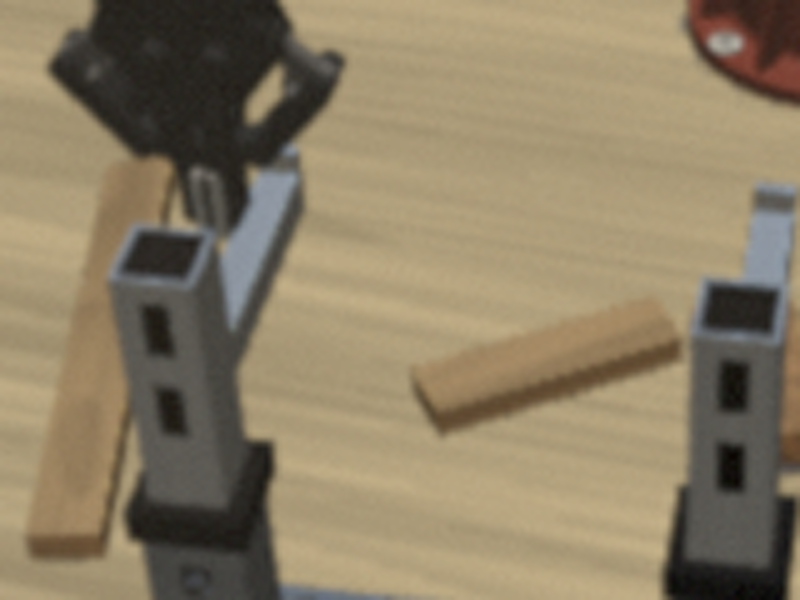

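View pics/w_rel.png

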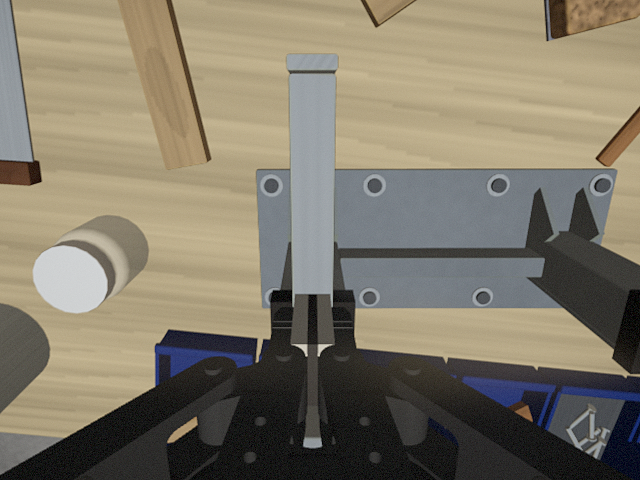

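View pics/s_rel.png

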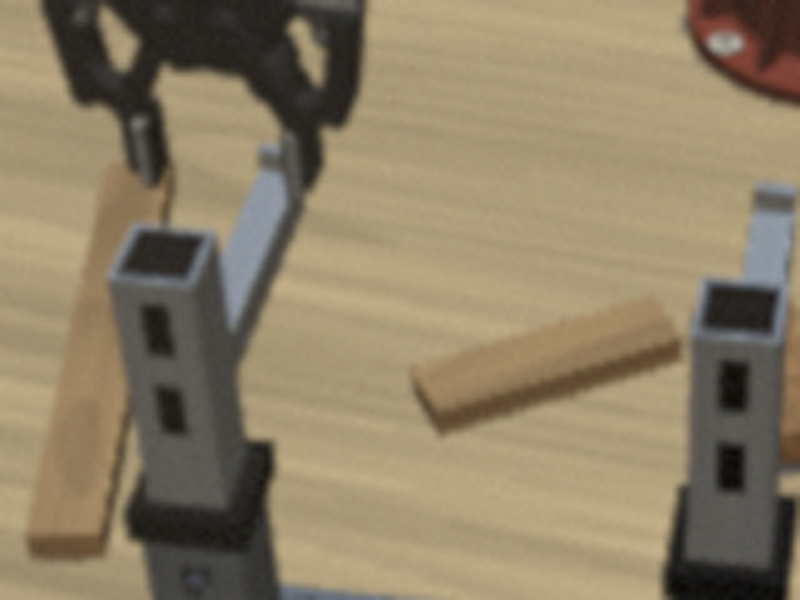

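```bash
python3 - <<'E'
from h import *
B=[180,0,-73.3]
move_l([600.5,-173.6,330],A,250)
grip(85)
goto([436.6,-335.8,260],B); wait(.15)
o=s('bat');C=cam('wrist',o);im=get_image('wrist');save('w_bat',im)
for d in regions_of('batten_mid','wrist')[:2]:
    pts=np.argwhere(d['region'])[:,::-1]
    P=np.array([at_z(C,p,20)[:2] for p in pts[::5]],'float32'); print(d['score'],d['extent'],cv2.minAreaRect(P))
im=get_image('top')
for d in regions_of('batten_mid','top')[:2]:
    pts=np.argwhere(d['region'])[:,::-1]
    P=np.array([at_z(cam('top'),p,20)[:2] for p in pts],'float32'); print(d['score'],d['extent'],cv2.minAreaRect(P))
E
```

```text
bat 42.58 [ 436.82 -335.72  260.12] [-1.7999e+02 -1.0000e-02 -7.3270e+01] [ 0.7 -0.3  0.3] [-0.01  0.    0.02] 85.2
0.55 [316.8, 168.4, 51.4, 335.6] ((439.95880126953125, -339.5120849609375), (316.4874267578125, 40.04120635986328), 16.662981033325195)
0.78 [456.9, 242.7, 41.8, 80.2] ((486.85888671875, -321.21075439453125), (211.97361755371094, 41.98435592651367), 17.602754592895508)
```

View pics/w_bat.png

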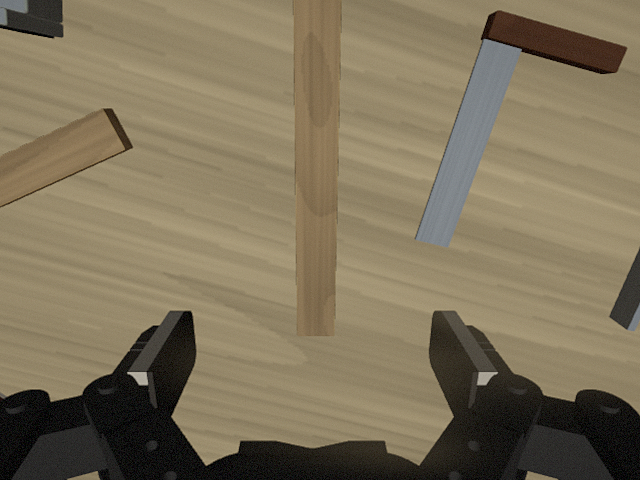

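```bash
python3 - <<'E'
from h import *
B=[180,0,-73.35]
move_l([440,-339.5,60],B,200)
move_l([440,-339.5,4],B,90); s('down')
grip(30,80); wait(.1); s('grip')
move_l([440,-339.5,330],B,250); wait(.1);s('lift')
goto([567.6,-56.6,330],[180,0,6.6]); wait(.1); s('over')
save('s_b1',get_image('scene'),(180,130,400,295),3.6); save('w_b1',get_image('wrist'))
E
```

```text
down 44.7 [ 440.23 -339.71    4.12] [-1.7999e+02 -2.0000e-02 -7.3350e+01] [-0.1 -0.5 -0.2] [-0.04 -0.03 -0.01] 84.9
grip 45.29 [ 440.75 -340.24    4.99] [-1.7994e+02 -1.0000e-01 -7.3350e+01] [-0.1 -0.5  5.1] [0.13 0.01 0.07] 38.1
lift 46.84 [ 439.29 -338.82  327.76] [179.89   0.2  -73.35] [ 0.1 -0.4 -1.8] [ 0.  0. -0.] 37.7
over 48.12 [567.43 -57.94 329.9 ] [1.7997e+02 2.0000e-02 6.4600e+00] [ 0.1  0.5 -0.8] [ 0.   -0.05 -0.03] 37.8
```

View pics/s_b1.png

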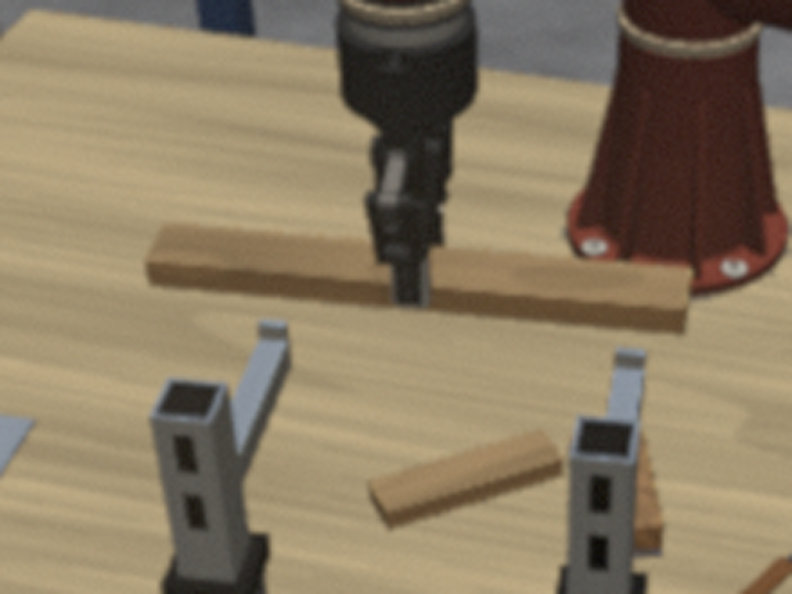

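View pics/w_b1.png

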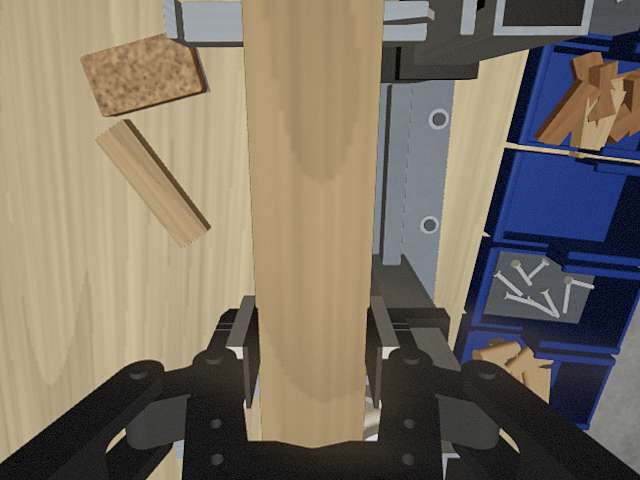

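```bash
python3 - <<'E'
from h import *
B=[180,0,6.6]; q=[567.6,-56.6]
move_l(q+[236],B,120); wait(.1); s('pre')
for zz in (232,230,229,228,227,226,225,224):
    move_l(q+[zz],B,30); wait(.1); o=s(zz)
    if o['wrist_force'][2]>2: break
grip(70); wait(.1); s('open')
save('s_b2',get_image('scene'),(180,130,400,295),3.6)
E
```

```text
pre 49.26 [568.55 -56.82 237.51] [ 1.7995e+02 -1.5000e-01  6.6000e+00] [ 0.7 -0.4 -1.1] [ 0.05 -0.03 -0.01] 38.2
232 49.64 [567.59 -56.62 232.04] [180.   -0.    6.6] [ 0.5  0.4 -1.8] [ 0.   -0.03  0.02] 37.9
230 49.99 [567.56 -56.58 229.91] [-1.8e+02  1.0e-02  6.6e+00] [ 0.8 -0.3 -0.3] [ 0.02 -0.08  0.  ] 38.1
229 50.34 [567.63 -56.57 229.03] [-180.    -0.     6.6] [-0.3  0.8 -1. ] [-0.05 -0.01 -0.01] 37.9
228 50.69 [567.75 -56.68 228.31] [ 1.7999e+02 -2.0000e-02  6.6000e+00] [-0.2 -0.5  0.7] [0.07 0.07 0.02] 38.2
227 51.04 [567.84 -56.7  228.02] [ 1.7998e+02 -4.0000e-02  6.6100e+00] [-2.4  0.1  4.7] [0.2  0.39 0.09] 38.0
open 51.56 [567.53 -56.58 226.71] [-1.8e+02  2.0e-02  6.6e+00] [ 0.7  0.2 -0. ] [-0.    0.06 -0.02] 69.7
```

View pics/s_b2.png

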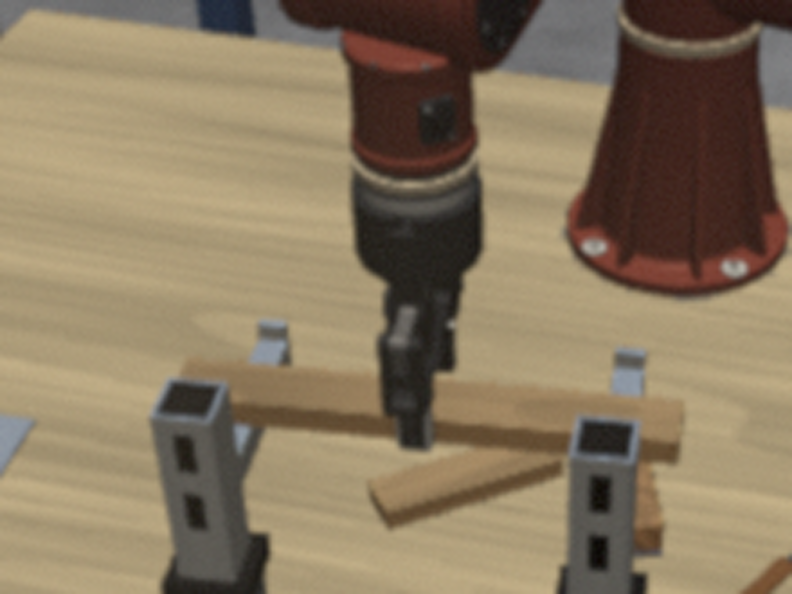

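Contact came at TCP about 228, so the batten's underside is near 224, as it should be. I'll retreat and check before handing in.

```bash
python3 - <<'E'
from h import *
B=[180,0,6.6]
move_l([567.6,-56.6,330],B,120)
goto([450,150,360],[180,0,40]); wait(.3); s('away')
im=get_image('top');save('t_b3',im); 
for d in regions_of('batten_mid','top')[:2]:
    pts=np.argwhere(d['region'])[:,::-1]
    P=np.array([at_z(cam('top'),p,244)[:2] for p in pts],'float32'); r=cv2.minAreaRect(P);print(d['score'],d['extent'],r)
    w=np.array(r[0])-[655,-46.5]; print('rack xy',w@u[:2],w@v[:2])
im=get_image('scene');save('s_b3',im,(180,190,400,355),3.6)
E
```

```text
away 53.87 [450.51 149.2  359.68] [-1.7999e+02  4.0000e-02  3.9900e+01] [-0.8  0.1 -0.2] [-0.   -0.01 -0.03] 70.2
0.66 [356.4, 199.8, 138.4, 35.3] ((564.0213623046875, -57.70289611816406), (46.984771728515625, 321.266845703125), 6.512655735015869)
rack xy -91.66332989503843 -0.6718265272124622Traceback (most recent call last):
  File "<stdin>", line 8, in <module>
  File "h.py", line 6, in cam
    c=get_calibration(name)
ValueError: time passes only in moves, steps and waits
```

View pics/t_b3.png

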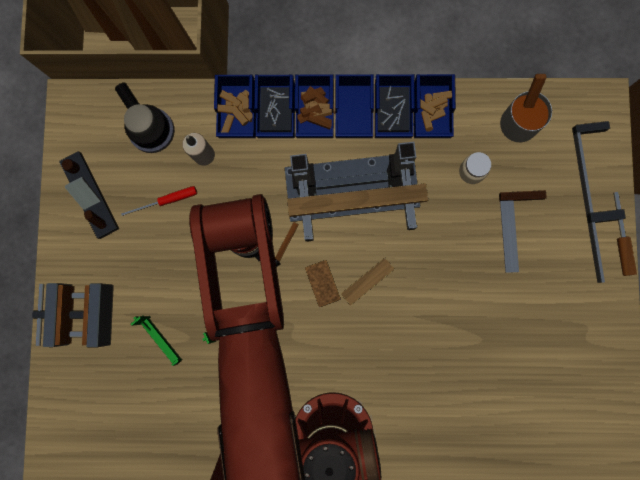

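```bash
python3 - <<'E'
from h import *
im=get_image('scene');save('s_b3',im,(180,190,400,355),3.6)
E
```

```text
(no output)
```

View pics/s_b3.png

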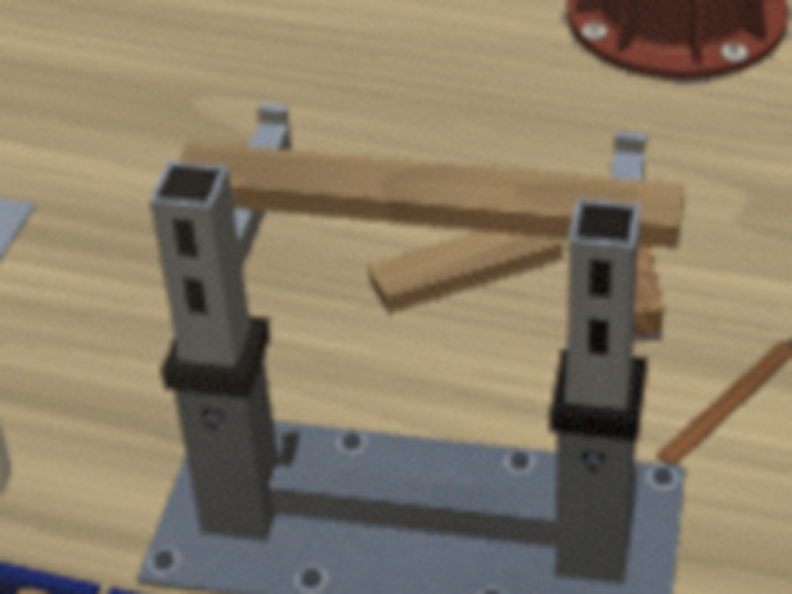

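The scene view shows both lock buttons out (around (212,417) and (593,460)), with the batten lying level across both arms and clear of the robot.

```bash
python3 -c "
from station import *
sign_off()"
```

```text
the job is handed in; nothing more can be done
```

The rack is loaded and the job handed in at about 54 s of the 72 s allowed; `sign_off` gives no verdict.

- **Post:** I drew it up about 87 mm to its end stop and let go. It stayed up, and its lock button shows out like its neighbour's in the scene picture.
- **Loose arm:** It entered both slots without resistance, and the heel met the post face within 0.1 mm of where I expected. I then pressed it down with up to about 22 N near the heel. The pressing fingers met its top at about 222.4 mm, not the nominal 224. That 1.5 mm difference is small compared with the roughly 10 mm it would stand high if it were still on the catch, so I take it as home.
- **Batten:** It touched down with its underside near 224 mm. The top camera then put its centre about 92 mm in front of the posts and 1 mm off mid-way. It is square to the arms within about 0.1°.
- **Bystanders:** In the last top picture the bystanders I could see look unmoved. I compared them by eye and did not measure them.
- **Robot:** It was about 360 mm up and clear of everything at hand-in.

One call to the camera calibration failed in the last check script. I took the scene picture again afterwards and did not repeat the batten measurement.

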